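# Put the brass collet away in the latched collet case

## Task

Put the brass collet away: press the red button on the green collet case so that its tray pops out, let the button come up, stand the brass collet upright in the tray's empty round pocket and let go of it, then push the tray home, past the first catch that it stands on now, until it clicks on the second and stays there by itself (how far in that is differs each time, so go by feel). Work gently, with no more than a firm finger's push (under 25 N) on the case, its button and its tray, and leave the other things where they are.

Things in the scene. Friction and masses are not known exactly. Their poses are not given: they have to be found in the camera images.
- tray (a joint): the case's sliding tray; m, grows as it comes out: 0 = on its first catch (the start), 0.045 = fully out. Home, the second catch, is at an unknown place between -0.013 and -0.038 (its setting differs each time), a rigid stop 2 mm deeper. A spring always pushes it out (2 N out, 5 to 6 N at home); each catch adds about 3 N over 8 mm, then clicks. Stop by feel: 15 N means the stop
- release (a joint): the round red push button on the case's top that works the latch; m pressed, 0 = up, 0.007 = fully down; spring 1.5 N at first, 5 N fully down; the latch lets go when it is more than 0.003 down; it comes up by itself when let go. It also dips and comes up at each catch as the tray is pushed in
- case: green steel collet case, fixed to the table, 200 (x) x 200 (y) x 76 high; origin at the centre of its underside; its own x axis points from the open front (at x = -100 mm) to the back, z up. The tray comes out along its -x. The mouth is 70 mm high; the tray's front panel never enters it: it stands 44 mm before the case at the start, 6 to 31 mm when home
- release_top (a point): centre of the top of the red button (30 mm diameter), 88 mm above the table; it stands 9 mm proud of its black collar; x axis as the case's. In the case's frame at x = -40, y = +70 mm. Pressed straight down
- tray_front (a point): centre of the outer face of the tray's aluminium front panel (196 wide, 12 thick, from 3 to 73 mm above the table, smooth, no handle), 38 mm above the table; moves with the tray; axes as the case's (its -x points out of the panel)
- pocket (a point): centre of the floor of the tray's empty round pocket, 13 mm above the table: a 30 mm hole, 14 mm deep, in a wooden block 60 (x) x 80 (y) whose top is 27 mm above the table; it lies 56 mm behind the panel's outer face and moves with the tray. 55 mm farther in, two old steel collets are fixed in the tray at y = 0 and -50 mm. Axes as the case's
- brass_collet_mid (a point): the loose brass-coloured collet that belongs in the pocket: a solid of revolution standing upright, 46 high, 30 mm diameter over its upper 16 mm, tapering down to a 23 mm foot; this point is on its axis, 23 mm above its foot; z up along its axis; about 0.16 kg
- steel_collet_mid (a point): a bystander: same shape as the brass collet but grey steel; stays where it is
- wood_knob: a bystander: turned wooden knob, 34 mm diameter, 42 high; origin under its centre
- glue: a bystander: white glue bottle with blue label, 56 mm diameter, 150 high; origin under its centre
- wax: a bystander: yellow tin, 72 mm diameter, 55 high; origin under its centre
- gouge: a bystander: screwdriver-like tool, 240 mm long, lying along its x; origin under its middle
- mallet: a bystander: hammer lying along its x, about 280 mm long; origin under its middle
- offcut: a bystander: light wood offcut 110 x 55 x 30; origin under its centre
Mind the look-alikes: they are no part of the job. Leave any turquoise look-alike of the part that bears brass_collet_mid alone.

How it is judged:
By the outcome, as a careful person would: the job done as asked, in the order asked, and still so for the second after the job is handed in, with the robot touching nothing.
It also fails if it takes over 67 s, if anything falls off the work surface, if the arm or the gripper's body presses on something with over 40 N, if the wrist force passes 120 N, or if a joint passes its speed limit or range.

## Robot

A 6-joint arm with a two-finger parallel gripper is mounted at the origin on the work surface. World frame = base frame: x ahead of the robot, y to its left, z up, the work surface at z = 0. Lengths are in mm, angles in rad, forces in N, time in s.
With the tool pointing down it reaches from about 275 to 725 mm from the base axis. Payload 5.6 kg.
Tool frame: the origin (TCP) lies at the very end of the fingers, on their centre line; the grasp point (between the pads) lies 19 mm behind it; z points along the fingers, y is the direction in which the jaws open and shut (so a half turn about z gives the same grasp; the last joint's range is limited). The gripper opens to 85 mm and grips with 20 to 120 N. Pads are 22 mm wide; open, the fingers measure 114 mm over their backs; the gripper's body (76 mm by 85 mm) begins 54 mm behind the grasp point. The pads swing forward as they close: fully open they stand 13 mm farther back than shut.
Start: joints at [-0.977, 0.255, 0.108, 0, -1.424, -0.285], TCP at [167.173, -523.971, 231.283] pointing down, gripper open.
Joint ranges: [-2.95, 2.95], [-1.21, 1.97], [-1.09, 1.5], [-2.87, 1.71], [-2.94, -0.07], [-3.05, 3.05]. Speed limits (rad/s): [2.57, 2.57, 3.14, 3.14, 3.14, 3.14].

## Interface

Orientations are given as a unit quaternion [x, y, z, w].
In Python, from plant import r gives the robot as it stands.
- The arm moves only by the shell command python3 -m jog 'ROWS'. ROWS is JSON, one flat list of numbers, 5 for each row, row after row: the finger opening in m, from 0 to 0.0854, then the shift along the tool's x, y, z in m, then the turn about the tool's z in degrees. A call has exactly 8 rows; each row shifts and turns the pose as measured when the row begins, along the tool's axes as they then stand; what a row does not reach is not made up. A row lasts 1/8 s, in which the tool goes at most 62.5 mm and 10.7 degrees, less where a joint would pass 70% of its speed; a pose out of reach is approached as far as the arm can. A call with a gripper value outside its range is refused whole. The fingers move at their own pace and stop on an object; the grip force is fixed at half the most. Time passes only in rows, so rows that do not move let the fingers close, or fill a call up. It gives the time, the measured TCP pose, the force and the opening at its end, in the units of the state.
- r.state(): the state, without advancing time (a new reading comes with each control period).
- r.grab_frame(name): name is "scene" or "top" or "wrist"; returns a dict with "pixels" (384x512x3 uint8, red, green, blue), "fx", "fy", "cx", "cy" (pixels), "k1" (the pictures are not rectified: a ray, as slopes to the right and down, at radius r is drawn at 1 + k1 r^2 times it, then the intrinsics apply), "origin" and "orientation" of the camera in the world. Camera axes: x right, y down, z forward; pixel columns grow to the right and rows downward; lengths in mm; the calibration is good to about 2 mm. A picture is of the moment at which its call begins. There is no depth.
- r.finish_job(): hands the job in, once; it reports no verdict.
The state is a dict: "time_s": time; "joint_positions": joint angles; "qvel": joint speeds; "tau": joint torques, N m; "tcp_pos": TCP position; "tcp_rot": TCP orientation; "ft_force": force on the tool from outside, world axes, zero at the start; "torque": the same for the moment, N m; "width": opening from 0.0 (shut) to 1.0 (fully open).
Only numpy, scipy, OpenCV 4.12 (cv2) and the standard library are available. Lean on these libraries where they do the work, as an engineer would, in place of code of your own. Each camera call takes 0.05 s, during which the arm holds its last target. There are 200 camera calls.

## Working session

There is one attempt and no reset: what is moved stays moved. The work goes in short steps, Python scripts to look and compute and a shell command to move; the robot and the scene stay as the last step left them, time stands still between calls to the robot, and variables do not carry over. Pictures are saved under pics/ and viewed, about 8 in all and at most 12, crops included, and the job is handed in when it is done.

```bash
mkdir -p pics; ls; cat > h.py <<'E'
import numpy as np, cv2
from plant import r
from scipy.spatial.transform import Rotation as R
def grab(n,f=None):
    g=r.grab_frame(n)
    if f: cv2.imwrite(f'pics/{f}.png',cv2.cvtColor(g['pixels'],cv2.COLOR_RGB2BGR))
    return g
def onplane(g,u,v,z):
    x=(u-g['cx'])/g['fx'];y=(v-g['cy'])/g['fy'];d=np.hypot(x,y);q=d
    for _ in range(20): q=d/(1+g['k1']*q*q)
    s=q/d if d>0 else 1
    w=R.from_quat(g['orientation']).apply([x*s,y*s,1]);o=np.array(g['origin'])
    return (o+w*(z-o[2])/w[2]).round(1)
def proj(g,p):
    c=R.from_quat(g['orientation']).inv().apply(np.array(p)-g['origin']);x,y=c[0]/c[2],c[1]/c[2];k=1+g['k1']*(x*x+y*y)
    return g['cx']+g['fx']*x*k,g['cy']+g['fy']*y*k
def tool(p): # world vector to tool axes
    s=r.state();return R.from_quat(s['tcp_rot']).inv().apply(np.array(p)-s['tcp_pos']).round(1)
E
python3 - <<'E'
from h import *
a=grab('top','top1');b=grab('scene','scene1')
for g in(a,b):print(g['origin'],g['orientation'],g['fx'],g['k1'])
cv2.imwrite('pics/both.png',cv2.resize(cv2.cvtColor(np.vstack([a['pixels']]),cv2.COLOR_RGB2BGR),(800,600)))
s=r.state();print(s['tcp_rot'],s['ft_force'],s['time_s'],s['width'])
E
```

```text
pics
[ 314.90671261    2.09627162 1089.85428315] [-0.68016952  0.72507624 -0.07641644  0.07612091] 368.2860305705139 -0.08251600374428678
[1037.196992    536.98645718  786.31642218] [ 0.32302078  0.85587706 -0.37560484 -0.14850262] 349.3923136562808 0.009083004399341227
[-1.53752681e-01  9.88109024e-01  8.05856699e-04 -1.43167013e-04] [ 0.21907867 -0.23455829  0.45187176] 0.1 0.9971111248479267
```

View pics/both.png

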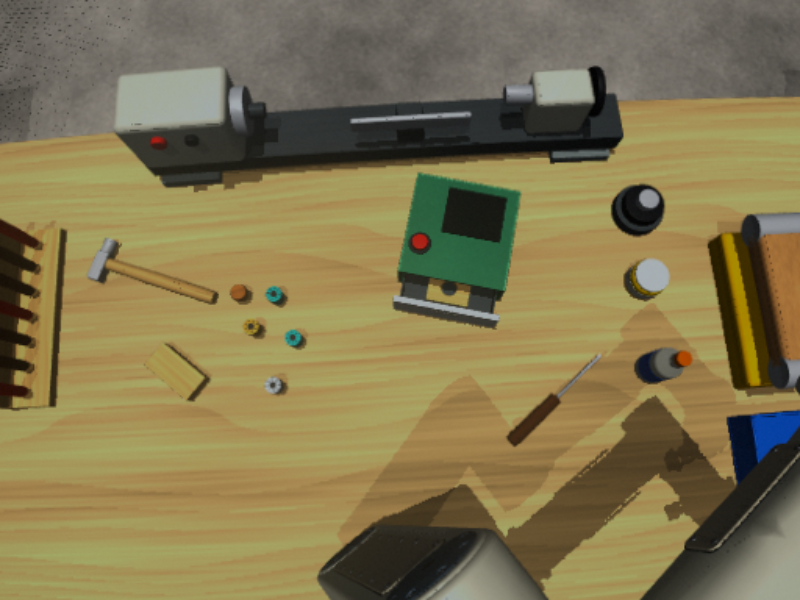

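View pics/scene1.png

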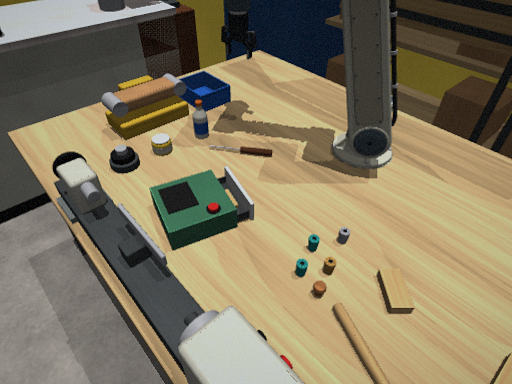

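Top view (800x600): case centred at about (460,235), button (420,242), panel (445,310), brass collet (251,327) with turquoise ones at (275,295) and (293,338), steel (274,385), knob (238,292).

```bash
python3 - <<'E'
from h import *
a=cv2.cvtColor(cv2.imread('pics/top1.png'),cv2.COLOR_BGR2HSV)
g=r.grab_frame('top')
H,S,V=cv2.split(a)
def comps(m,lo,hi):
    n,l,st,c=cv2.connectedComponentsWithStats(m.astype(np.uint8));return [(c[i],st[i],l==i) for i in range(1,n) if lo<st[i][4]<hi]
for c,s,_ in comps(((H<8)|(H>172))&(S>180)&(V>100),30,400):print('red',c,s,onplane(g,*c,88))
for c,s,m in comps((H>50)&(H<80)&(S>100)&(V>40),1500,9000):
    cnt=cv2.findContours(m.astype(np.uint8),0,2)[0][0];q=cv2.minAreaRect(cnt);print('green',c,s,q)
    P=[onplane(g,*p,76) for p in cv2.boxPoints(q)];print(P,np.mean(P,0))
for n,(u,v) in dict(brass=(251,327),t1=(275,295),t2=(293,338),steel=(274,385),knob=(238,292)).items():print(n,onplane(g,u*.64,v*.64,40))
for n,(u,v) in dict(pl=(394,300),pr=(497,321)).items():print(n,onplane(g,u*.64,v*.64,73))
im=cv2.imread('pics/top1.png')[170:262,135:225];cv2.imwrite('pics/c.png',cv2.resize(im,None,fx=6,fy=6,interpolation=2))
E
```

```text
red [268.41333333 154.05333333] [264 150  10   9  75] [656.  -52.5  88. ]
green [292.47886415 151.59244918] [ 255  111   78   75 3099] ((294.25848388671875, 147.95472717285156), (69.0467758178711, 64.07098388671875), 10.619654655456543)
[array([605.6,  -9.2,  76. ]), array([798.4, -56.7,  76. ]), array([ 745.2, -254.7,   76. ]), array([ 555.8, -199.2,   76. ])] [ 676.25 -129.95   76.  ]
brass [524.7 270.3  40. ]
t1 [583.2 224.1  40. ]
t2 [499. 192.  40.]
steel [414.2 229.2  40. ]
knob [593.7 294.7  40. ]
pl [551.3   0.7  73. ]
pr [ 500.6 -182.1   73. ]
```

View pics/c.png

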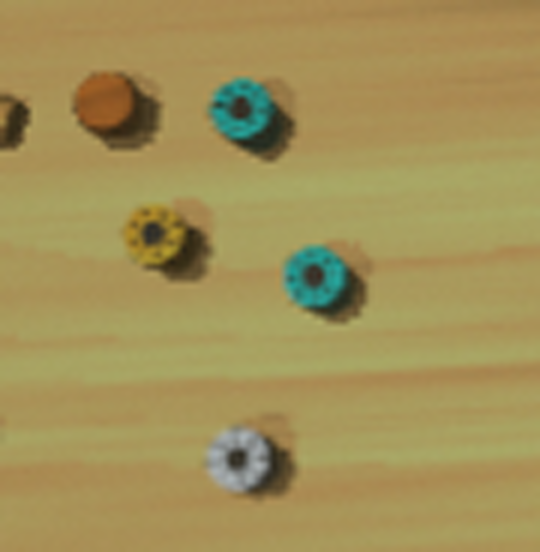

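```bash
python3 -m jog '[0,0,0,0,8.3, 0,0,0,0,8.3, 0,0,0,0,8.3, 0,0,0,0,8.3, 0,-0.03,0.05,0,0, 0,-0.03,0.05,0,0, 0,-0.03,0.05,0,0, 0,-0.03,0.05,0,0]'; python3 -m jog '[0,-0.028,0.048,0,0, 0,-0.028,0.048,0,0, 0,-0.028,0.048,0,0, 0,-0.028,0.048,0,0, 0,-0.028,0.048,0,0, 0,-0.028,0.048,0,0, 0,-0.028,0.048,0,0, 0,-0.028,0.048,0,0]'; python3 -c "
from h import *
print(tool([656,-52.5,88]), R.from_quat(r.state()['tcp_rot']).as_matrix().round(3))"
```

```text
time_s: 1.15
tcp_pos: [340.8, -363.2, 227.3]
tcp_rot: [0.149, 0.989, 0.003, -0.003]
ft_force: [1.5, -1.7, -0.3]
width: -0.0
time_s: 2.15
tcp_pos: [676.0, -49.4, 226.4]
tcp_rot: [0.148, 0.989, 0.003, -0.004]
ft_force: [0.2, 0.1, 0.4]
width: -0.001
[ 17.   -9.5 138.5] [[-0.956  0.293 -0.007]
 [ 0.293  0.956  0.007]
 [ 0.009  0.005 -1.   ]]
```

```bash
python3 -m jog '[0,0.017,-0.009,0.03,-1.7, 0,0,0,0.02,0, 0,0,0,0,0, 0,0,0,0,0, 0,0,0,0,0, 0,0,0,0,0, 0,0,0,0,0, 0,0,0,0,0]'; python3 - <<'E'
from h import *
g=grab('wrist','w1');print(g['origin'],g['orientation'])
a=cv2.cvtColor(g['pixels'],cv2.COLOR_RGB2HSV);H,S,V=cv2.split(a)
m=(((H<8)|(H>172))&(S>180)&(V>80)).astype(np.uint8)
n,l,st,c=cv2.connectedComponentsWithStats(m)
for i in range(1,n):
    if st[i][4]>100:print(c[i],st[i],onplane(g,*c[i],88),tool(onplane(g,*c[i],88)))
print(r.state()['ft_force'])
E
```

```text
time_s: 3.15
tcp_pos: [660.9, -49.0, 174.1]
tcp_rot: [0.131, 0.991, 0.003, -0.004]
ft_force: [-0.2, -0.4, -0.3]
width: 0.005
[595.21462157 -30.9887902  318.11908638] [0.78679287 0.602117   0.08484964 0.10588971]
[248.5173439  190.94350842] [ 230  171   38   39 1009] [656.8 -52.1  88. ] [ 2.4 -4.6 86.1]
[ 0.65763918 -0.18420819  0.30701126]
```

View pics/w1.png

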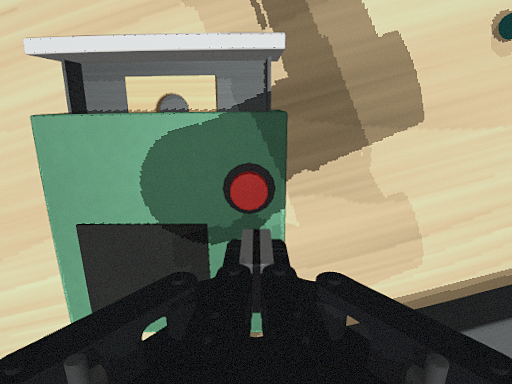

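The wrist view shows the button at (248,191), consistent with the top view; the panel is at top and the pocket is half visible at (173,103).

```bash
python3 -m jog '[0,0.0024,-0.0046,0.04,0, 0,0,0,0.035,0, 0,0,0,0,0, 0,0,0,0.004,0, 0,0,0,0.003,0, 0,0,0,0.003,0, 0,0,0,0.002,0, 0,0,0,0,0]'; python3 -c "
from h import *
g=grab('scene','s2');print(tool([656.8,-52.1,88]),[onplane(cv2 and dict(np.load('x.npz')) if 0 else g,0,0,0)])"
```

```text
time_s: 4.2
tcp_pos: [660.3, -52.4, 91.0]
tcp_rot: [0.131, 0.991, 0.004, 0.001]
ft_force: [0.2, 0.4, -0.4]
width: -0.001
[ 3.5 -0.7  3.1] [array([  499.4, -3044.3,     0. ])]
```

```bash
python3 -m jog '[0,0.003,0,0.002,0, 0,0,0,0.002,0, 0,0,0,0.002,0, 0,0,0,0.002,0, 0,0,0,0.0015,0, 0,0,0,0.001,0, 0,0,0,0,0, 0,0,0,0,0]'
```

```text
time_s: 5.25
tcp_pos: [657.5, -51.4, 82.0]
tcp_rot: [0.13, 0.991, 0.004, 0.002]
ft_force: [-2.1, 0.1, 4.7]
width: 0.004
```

```bash
python3 -m jog '[0,0,0,-0.01,0, 0,0,0,-0.03,0, 0.06,0,0,-0.05,0, 0.06,0,0,-0.05,0, 0.06,0.02,0,-0.01,0, 0.06,0,0,0,0, 0.06,0,0,0,0, 0.06,0,0,0,0]'; python3 - <<'E'
from h import *
g=grab('wrist','w2');print(g['origin'])
for n,u,v,z in (('pl',25,38,73),):pass
E
```

```text
time_s: 6.25
tcp_pos: [637.2, -47.7, 234.6]
tcp_rot: [0.131, 0.991, 0.004, 0.0]
ft_force: [-0.7, 0.2, -1.0]
width: 0.702
[570.4119591  -29.71036119 378.08684918]
```

View pics/w2.png

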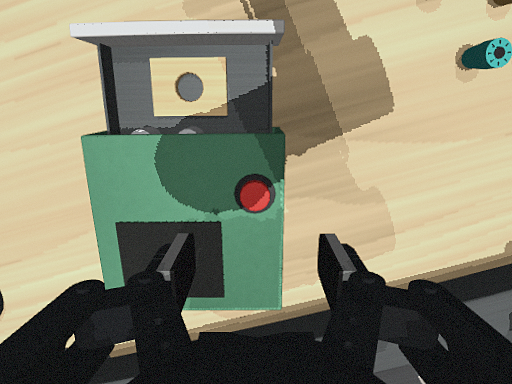

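The tray is out and the button is up. The pocket hole is at (189,87), the block edges at rows 57-116 and columns 151-226.

```bash
python3 - <<'E'
from h import *
g=r.grab_frame('wrist')
print('pocket',onplane(g,189.5,86.5,27))
P=[onplane(g,u,v,27) for u,v in((151,57.5),(226,59),(226,115),(154,115))];print(P,np.mean(P,0))
f=[onplane(g,u,v,73) for u,v in((72,24),(282,21))];print(f)
hsv=cv2.cvtColor(g['pixels'],cv2.COLOR_RGB2HSV);H,S,V=cv2.split(hsv)
s=r.state();print('brass',tool([524.7,270.3,46]))
E
```

```text
pocket [537.8 -92.2  27. ]
[array([ 498.8, -122.4,   27. ]), array([521.5, -46.5,  27. ]), array([577. , -62.9,  27. ]), array([ 555.9, -139.4,   27. ])] [538.3 -92.8  27. ]
[array([ 460.8, -170.3,   73. ]), array([510.,  13.,  73.])]
brass [191.2 276.5 190.6]
```

```bash
python3 -m jog '[0.06,0.025,0.046,0,0, 0.06,0.025,0.046,0.005,0, 0.06,0.025,0.046,0.015,0, 0.06,0.025,0.046,0.02,0, 0.06,0.025,0.046,0.02,0, 0.06,0.02,0.046,0.02,0, 0.06,0,0,0,0, 0.06,0,0,0,0]'; python3 - <<'E'
from h import *
g=grab('wrist','w3');s=r.state();print(g['origin'],s['ft_force'])
hsv=cv2.cvtColor(g['pixels'],cv2.COLOR_RGB2HSV);H,S,V=cv2.split(hsv)
m=((H>18)&(H<32)&(S>150)&(V>60)).astype(np.uint8)
n,l,st,c=cv2.connectedComponentsWithStats(m)
for i in range(1,n):
    if st[i][4]>100:print(c[i],st[i],onplane(g,*c[i],46))
E
```

```text
time_s: 7.35
tcp_pos: [567.5, 264.6, 148.4]
tcp_rot: [0.133, 0.991, 0.001, -0.003]
ft_force: [-0.2, -0.5, 1.0]
width: 0.705
[501.67666888 283.56006845 292.27062256] [ 0.00635725  0.08817532 -0.53079352]
```

View pics/w3.png

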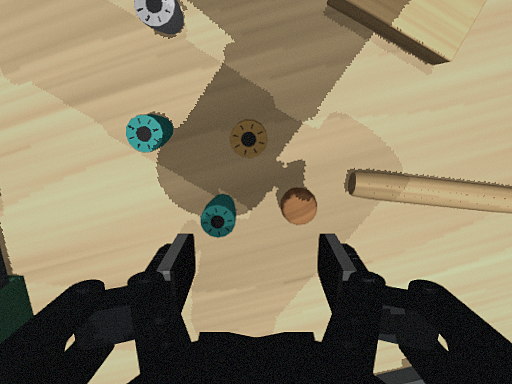

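Brass collet top at (248,138) in the gripper's shadow; turquoise ones at (145,133) and (218,217), knob (299,206).

```bash
python3 - <<'E'
from h import *
g=r.grab_frame('wrist')
for n,u,v,z in(('brass',248.5,138.5,46),('t1',217.5,221.5,46),('t2',144,133.5,46),('knob',299,206,42)):
    p=onplane(g,u,v,z);print(n,p,tool(p))
E
```

```text
brass [526.4 270.8  46. ] [ 40.9  -4.5 102.8]
t1 [586.6 226.7  46. ] [-28.8 -31.1 102.3]
t2 [500.7 192.7  46. ] [ 45.1 -86.6 102.7]
knob [592.8 296.5  42. ] [-16.4  37.8 106.5]
```

```bash
python3 -m jog '[0.06,0.041,-0.0045,0,0, 0.06,0,0,0,0, 0.06,0,0,0.04,0, 0.06,0,0,0.03,0, 0.06,0,0,0.01,0, 0.06,0,0,0,0, 0.06,0,0,0,0, 0.06,0,0,0,0]'; python3 -c "
from h import *
print(tool([526.4,270.8,19]),r.state()['ft_force'])"
```

```text
time_s: 8.45
tcp_pos: [533.1, 267.2, 73.7]
tcp_rot: [0.137, 0.991, 0.005, 0.003]
ft_force: [0.6, -0.7, 1.2]
width: 0.701
[ 7.7  1.1 54.7] [ 0.57805196 -0.7249056   1.17068301]
```

```bash
python3 -m jog '[0.06,0.006,0.001,0,0, 0.06,0.0015,0,0.02,0, 0.06,0,0,0.02,0, 0.06,0,0,0.012,0, 0.06,0,0,0.003,0, 0.06,0,0,0,0, 0.06,0,0,0,0, 0.06,0,0,0,0]'; python3 -c "
from h import *
print(tool([526.4,270.8,19]),r.state()['ft_force'])"
```

```text
time_s: 9.45
tcp_pos: [527.8, 273.8, 22.2]
tcp_rot: [0.137, 0.991, 0.008, 0.006]
ft_force: [0.5, 0.5, 0.1]
width: 0.702
[ 0.6 -3.3  3.1] [0.48652735 0.46654043 0.10753224]
```

```bash
python3 -m jog '[0.06,0.0005,-0.003,0.003,0, 0.06,0,0,0,0, 0.0,0,0,0,0, 0.0,0,0,0,0, 0.0,0,0,0,0, 0,0,0,0,0, 0,0,0,0,0, 0,0,0,0,0]'
```

```text
time_s: 10.45
tcp_pos: [526.7, 270.8, 19.6]
tcp_rot: [0.137, 0.991, 0.008, 0.006]
ft_force: [-0.1, -0.1, 1.5]
width: 0.33
```

```bash
python3 -m jog '[0,0,0,-0.02,0, 0,0,0,-0.03,0, 0,0,0,-0.04,0, 0,0,0,-0.03,0, 0,-0.01,-0.03,0,0, 0,-0.015,-0.045,0,0, 0,-0.015,-0.045,0,0, 0,-0.015,-0.045,0,0]'; python3 -m jog '[0,-0.015,-0.045,0,0, 0,-0.015,-0.045,0,0, 0,-0.012,-0.045,0,0, 0,-0.01,-0.03,0,0, 0,0,-0.01,0,0, 0,0,0,0,0, 0,0,0,0,0, 0,0,0,0,0]'; python3 - <<'E'
from h import *
g=grab('wrist','w4');s=r.state();print(tool([538,-92.5,27]),s['ft_force'],g['origin'])
print(proj(g,[538,-92.5,27]))
E
```

```text
time_s: 11.45
tcp_pos: [530.9, 93.1, 136.8]
tcp_rot: [0.134, 0.991, 0.007, 0.003]
ft_force: [0.8, -0.8, -2.1]
width: 0.328
time_s: 12.45
tcp_pos: [531.6, -95.7, 131.5]
tcp_rot: [0.136, 0.991, 0.007, 0.0]
ft_force: [0.5, -0.2, -1.8]
width: 0.329
[ -5.5   3.3 104.6] [-0.35630922 -0.00779813 -1.78001639] [464.8672598  -77.97282046 275.08253476]
(np.float64(258.57926798147014), np.float64(193.84003955563227))
```

View pics/w4.png

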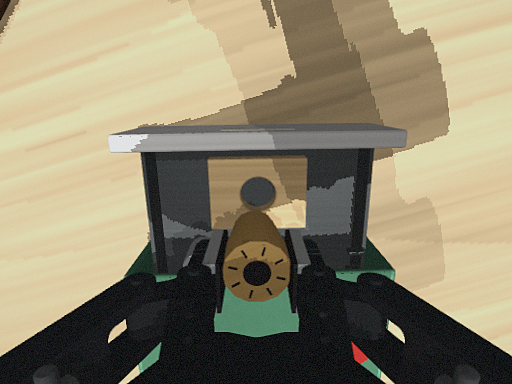

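The collet is held upright, its top at (257,273), above and slightly behind the pocket rim at (258,192).

```bash
python3 - <<'E'
from h import *
g=r.grab_frame('wrist');p=onplane(g,258,192,27);t=onplane(g,257.5,273,157.9)
print(p,t,tool(p),tool(t))
z=-R.from_quat(r.state()['tcp_rot']).as_matrix()[:,2];print(z)
E
```

```text
[536.4 -92.5  27. ] [533.2 -94.7 157.9] [ -3.9   3.  104.6] [ -1.2   1.9 -26.3]
[-0.00246643 -0.01417773  0.99989645]
```

```bash
python3 -m jog '[0,-0.0035,0.002,0,0, 0,0,0,0.03,0, 0,0,0,0.03,0, 0,0,0,0.008,0, 0,0,0,0,0, 0,0,0,0,0, 0,0,0,0,0, 0,0,0,0,0]'; python3 - <<'E'
from h import *
g=grab('wrist','w5');s=r.state();print(tool([537,-92.5,33]),s['ft_force'])
cv2.imwrite('pics/w5.png',cv2.cvtColor(g['pixels'],cv2.COLOR_RGB2BGR)[120:330,130:400].repeat(2,0).repeat(2,1))
print(onplane(g,257.5,273,26.4+s['tcp_pos'][2]))
E
```

```text
time_s: 13.55
tcp_pos: [540.5, -92.5, 66.6]
tcp_rot: [0.134, 0.991, 0.007, 0.005]
ft_force: [0.2, -0.3, -0.6]
width: 0.334
[ 3.7 -1.4 33.5] [ 0.05401728 -0.45055875 -1.33895858]
[541.8 -91.5  92.9]
```

View pics/w5.png

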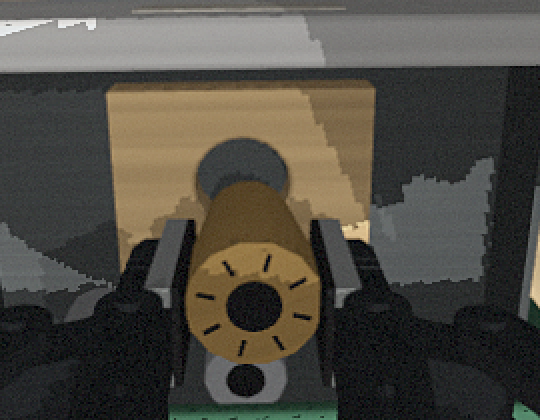

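The pocket (crop columns 196-290, top row 138) is seen just ahead of the collet's foot; I'll check the offset by projection.

```bash
python3 - <<'E'
from h import *
g=r.grab_frame('wrist');s=r.state()
print('rim left/right mid', onplane(g,228,207,27),onplane(g,275,207,27),'far edge',onplane(g,251.5,189,27))
t=onplane(g,257,273,s['tcp_pos'][2]+26.4);z=-R.from_quat(s['tcp_rot']).as_matrix()[:,2];f=t-46*z;print('top',t,'foot',f)
f2=[f+R.from_rotvec([0,0,a]).apply([11.5,0,0]) for a in np.linspace(0,6.28,13)]
px=np.array([proj(g,p) for p in f2]);print(px.min(0),px.max(0))
for c in([537,-92.5,27],[538,-92.5,27]):
  q=np.array([proj(g,np.array(c)+R.from_rotvec([0,0,a]).apply([15,0,0])) for a in np.linspace(0,6.28,13)]);print(c,q.min(0),q.max(0))
for P in([537,-92.5,27],):print(tool(P),tool(f),tool(t))
E
```

```text
rim left/right mid [ 531.2 -106.2   27. ] [539.2 -78.1  27. ] far edge [524. -89.  27.]
top [541.9 -91.8  92.7] foot [542.41053842 -91.17687866  46.70705412]
[236.91986064 211.36709449] [276.29062067 247.6056481 ]
[537, -92.5, 27] [228.22656386 187.37155461] [275.02433827 231.29734628]
[538, -92.5, 27] [228.69777368 188.88756178] [275.42662816 232.68607204]
[ 3.6 -1.5 39.3] [-1.4  1.5 19.7] [ -1.4   1.5 -26.3]
```

```bash
python3 -m jog '[0,0.0046,-0.003,0,0, 0,0,0,0,0, 0,0,0,0,0, 0,0,0,0.008,0, 0,0,0,0.005,0, 0,0,0,0,0, 0,0,0,0,0, 0,0,0,0,0]'; python3 - <<'E'
from h import *
g=r.grab_frame('wrist');s=r.state();print(tool([537.5,-92.5,27]),s['ft_force'])
E
```

```text
time_s: 14.65
tcp_pos: [534.6, -94.2, 52.0]
tcp_rot: [0.135, 0.991, 0.007, 0.004]
ft_force: [0.0, -0.0, -1.3]
width: 0.333
[-2.1  2.  25.1] [ 0.55436958  0.27049655 -1.75764135]
```

```bash
python3 -m jog '[0,-0.0007,0.0005,0.004,0, 0,0,0,0.004,0, 0,0,0,0.004,0, 0,0,0,0.003,0, 0,0,0,0.001,0, 0,0,0,0,0, 0,0,0,0,0, 0,0,0,0,0]'; python3 -c "
from h import *
print(tool([537.5,-92.5,33]))"
```

```text
time_s: 15.7
tcp_pos: [535.9, -93.6, 35.1]
tcp_rot: [0.134, 0.991, 0.007, 0.004]
ft_force: [0.2, -1.0, -2.5]
width: 0.331
[-1.3  1.5  2.1]
```

```bash
python3 -m jog '[0,0,0,0.001,0, 0,0,0,0.001,0, 0,0,0,0.0005,0, 0,0,0,0,0, 0,0,0,0,0, 0,0,0,0,0, 0,0,0,0,0, 0,0,0,0,0]'
```

```text
time_s: 16.7
tcp_pos: [536.0, -93.6, 32.6]
tcp_rot: [0.134, 0.991, 0.007, 0.005]
ft_force: [-0.4, -1.3, -1.9]
width: 0.335
```

```bash
python3 -m jog '[0.055,0,0,0,0, 0.055,0,0,0,0, 0.055,0,0,0,0, 0.055,0,0,0,0, 0.055,0,0,-0.01,0, 0.055,0,0,-0.03,0, 0.055,0,0,-0.05,0, 0.055,0,0,-0.03,0]';  python3 -m jog '[0,0.04,0,0,0, 0,0.04,0,0,0, 0,0.02,0,0,0, 0,0,0,0,0, 0,0,0,0,0, 0,0,0,0,0, 0,0,0,0,0, 0,0,0,0,0]'; python3 - <<'E'
from h import *
g=grab('scene','s6');cv2.imwrite('pics/s6.png',cv2.resize(cv2.cvtColor(g['pixels'],cv2.COLOR_RGB2BGR)[130:290,120:380],None,fx=3,fy=3))
th=np.radians(15.7);c=np.array([np.cos(th),-np.sin(th)])
f=np.array([537.5,-92.5])-56*c;print('face',f,tool([*(f-14*c),35]),tool([*f,35]))
E
```

```text
time_s: 17.7
tcp_pos: [533.9, -95.6, 156.6]
tcp_rot: [0.134, 0.991, 0.007, 0.003]
ft_force: [0.2, -0.4, -0.5]
width: 0.64
time_s: 18.7
tcp_pos: [439.7, -69.1, 162.5]
tcp_rot: [0.134, 0.991, 0.007, 0.009]
ft_force: [0.7, 0.5, 0.2]
width: -0.004
face [483.5892622  -77.34637503] [-28.5   1.6 128. ] [-42.5   1.6 128.2]
```

View pics/s6.png

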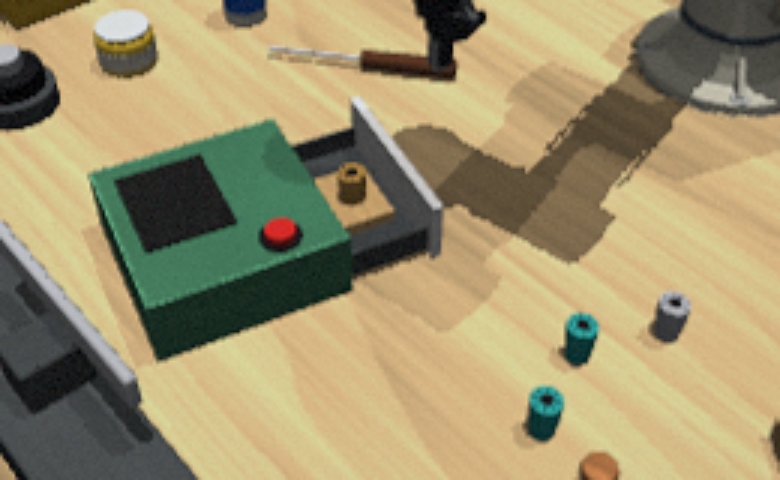

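The collet stands upright in the pocket (350,182 in the crop), and the bystanders are untouched. Going down in front of the panel.

```bash
python3 -m jog '[0,0,0.002,0.04,0, 0,0,0,0.04,0, 0,0,0,0.03,0, 0,0,0,0.01,0, 0,0,0,0.005,0, 0,0,0,0,0, 0,0,0,0,0, 0,0,0,0,0]'; python3 -c "
from h import *
print(tool([483.6,-77.3,28]),r.state()['ft_force'])"
```

```text
time_s: 19.75
tcp_pos: [447.3, -65.6, 37.9]
tcp_rot: [0.134, 0.991, 0.008, 0.014]
ft_force: [-0.5, -0.6, 0.9]
width: 0.004
[-37.8  -1.8  10.8] [-0.50204061 -0.60329299  0.90272619]
```

```bash
python3 -m jog '[0,-0.008,0,0.008,0, 0,-0.008,0,0,0, 0,-0.004,0,0,0, 0,-0.003,0,0,0, 0,-0.003,0,0,0, 0,-0.003,0,0,0, 0,-0.003,0,0,0, 0,-0.003,0,0,0]'; python3 -c "
from h import *
print(tool([483.6,-77.3,28]),r.state()['ft_force'])"
```

```text
time_s: 20.75
tcp_pos: [481.7, -75.3, 30.0]
tcp_rot: [0.134, 0.991, 0.008, 0.012]
ft_force: [-2.8, 1.5, 1.4]
width: -0.0
[-2.3 -1.5  2. ] [-2.78726163  1.52442211  1.44707459]
```

```bash
python3 -m jog '[0,-0.003,0,0,0, 0,-0.003,0,0,0, 0,-0.003,0,0,0, 0,-0.003,0,0,0, 0,-0.003,0,0,0, 0,-0.003,0,0,0, 0,-0.003,0,0,0, 0,-0.003,0,0,0]'; python3 -c "
from h import *
print(tool([483.6,-77.3,28]),r.state()['ft_force'])"
```

```text
time_s: 21.75
tcp_pos: [504.3, -81.7, 29.7]
tcp_rot: [0.135, 0.991, 0.008, 0.01]
ft_force: [-6.4, 2.7, 2.3]
width: -0.003
[21.1 -1.3  1.3] [-6.35607326  2.71189392  2.32024535]
```

```bash
python3 -m jog '[0,-0.002,0,0,0, 0,-0.002,0,0,0, 0,-0.002,0,0,0, 0,-0.002,0,0,0, 0,-0.002,0,0,0, 0,-0.002,0,0,0, 0,-0.002,0,0,0, 0,-0.002,0,0,0]'; python3 -c "
from h import *
print(tool([483.6,-77.3,28]),r.state()['ft_force'])"
```

```text
time_s: 22.75
tcp_pos: [511.6, -87.3, 27.1]
tcp_rot: [0.135, 0.991, 0.007, 0.0]
ft_force: [-5.2, 2.5, 2.0]
width: 0.004
[29.7  2.1 -0.8] [-5.23553911  2.49170391  1.95838097]
```

```bash
python3 -m jog '[0,-0.002,0,0,0, 0,-0.002,0,0,0, 0,-0.002,0,0,0, 0,-0.002,0,0,0, 0,-0.002,0,0,0, 0,-0.002,0,0,0, 0,-0.002,0,0,0, 0,-0.002,0,0,0]'; python3 -c "
from h import *
print(tool([483.6,-77.3,28]),r.state()['ft_force'])"
```

```text
time_s: 23.75
tcp_pos: [521.2, -92.2, 25.1]
tcp_rot: [0.136, 0.991, 0.006, -0.007]
ft_force: [-7.0, 2.7, 3.7]
width: -0.0
[40.2  4.3 -2.3] [-7.03311743  2.67523275  3.65251573]
```

```bash
python3 -m jog '[0,-0.002,0,0,0, 0,-0.002,0.001,0,0, 0,-0.002,0.001,0,0, 0,-0.002,0.001,0,0, 0,-0.002,0,0,0, 0,-0.001,0,0,0, 0,0,0,0,0, 0,0,0,0,0]'; python3 -c "
from h import *
print(tool([483.6,-77.3,28]),r.state()['ft_force'])"
```

```text
time_s: 24.75
tcp_pos: [525.5, -93.0, 22.6]
tcp_rot: [0.136, 0.991, 0.004, -0.015]
ft_force: [-4.2, 1.4, 2.4]
width: -0.002
[44.7  3.9 -4. ] [-4.19584404  1.4419573   2.40421654]
```

```bash
python3 -m jog '[0,-0.002,0.0005,-0.001,0, 0,-0.002,0.0005,-0.001,0, 0,-0.002,0.0005,-0.001,0, 0,-0.002,0.0005,-0.001,0, 0,-0.002,0,-0.001,0, 0,-0.002,0,-0.001,0, 0,0,0,0,0, 0,0,0,0,0]'; python3 -c "
from h import *
print(tool([483.6,-77.3,28]),r.state()['ft_force'])"
```

```text
time_s: 25.75
tcp_pos: [527.4, -93.9, 22.7]
tcp_rot: [0.136, 0.99, 0.004, -0.027]
ft_force: [-4.3, 2.3, 1.9]
width: 0.002
[46.9  4.2 -2.7] [-4.29647551  2.28341292  1.85779891]
```

```bash
python3 -m jog '[0,-0.0035,0.0003,-0.001,0, 0,-0.0035,0.0003,-0.001,0, 0,-0.0035,0.0003,-0.001,0, 0,-0.0035,0.0003,-0.001,0, 0,-0.0035,0,-0.001,0, 0,-0.0035,0,-0.001,0, 0,-0.0035,0,-0.001,0, 0,-0.0035,0,-0.001,0]'; python3 -c "
from h import *
print(tool([483.6,-77.3,28]),r.state()['ft_force'])"
```

```text
time_s: 26.75
tcp_pos: [524.8, -94.4, 22.1]
tcp_rot: [0.136, 0.989, 0.005, -0.059]
ft_force: [-15.4, 7.6, 8.5]
width: -0.002
[44.6  5.3 -0.6] [-15.40044529   7.5516917    8.48892367]
```

```bash
python3 -m jog '[0,0.006,0,0,0, 0,0.01,0,0,0, 0,0.01,0,0,0, 0,0.01,0,0,0, 0,0,0,0,0, 0,0,0,0,0, 0,0,0,0,0, 0,0,0,0,0]'; python3 - <<'E'
from h import *
g=grab('top');s=r.state();print(s['ft_force'],s['joint_positions'],R.from_quat(s['tcp_rot']).as_matrix().round(3))
h=grab('scene')
B=lambda g:cv2.cvtColor(g['pixels'],cv2.COLOR_RGB2BGR)
a=cv2.resize(B(g)[100:230,230:350],None,fx=3,fy=3);b=cv2.resize(B(h)[140:270,140:280],None,fx=3,fy=3)
cv2.imwrite('pics/s7.png',np.hstack([a,b]))
w=grab('wrist','w7')
E
```

```text
time_s: 27.75
tcp_pos: [492.9, -85.1, 27.8]
tcp_rot: [0.135, 0.989, 0.005, -0.054]
ft_force: [0.5, -0.3, 0.5]
width: 0.002
[ 0.24888361 -0.0733433  -0.67675848] [ 0.11495118  0.38955043 -0.24293954 -0.04230539 -1.04193278 -1.93421677] [[-0.957  0.268 -0.106]
 [ 0.267  0.963  0.024]
 [ 0.109 -0.005 -0.994]]
```

View pics/s7.png

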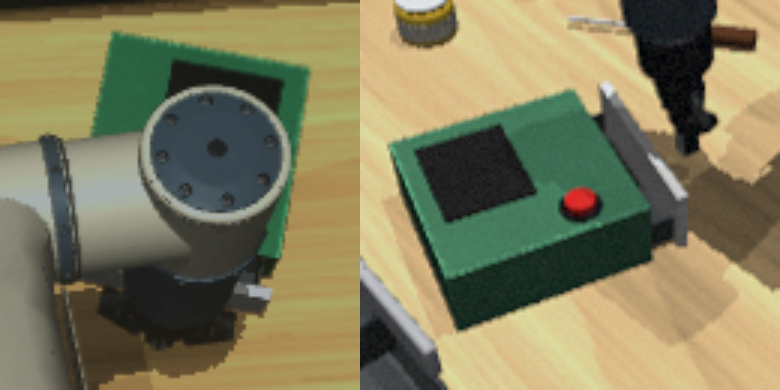

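The tray is held in partly by itself, the tool tilted ~6° (tip lagging). Measuring the panel position against the start picture.

```bash
python3 - <<'E'
from h import *
h=r.grab_frame('scene')
Q=lambda p:R.from_rotvec([0,0,np.radians(15.5)]).apply(np.array(p)-[676,-130.5,0]).round(1)
B=lambda g:cv2.cvtColor(g,cv2.COLOR_RGB2BGR)
a=cv2.imread('pics/scene1.png')[155:225,195:265];b=B(h['pixels'])[155:225,195:265]
cv2.imwrite('pics/s8.png',np.hstack([cv2.resize(i,None,fx=5.5,fy=5.5,interpolation=cv2.INTER_CUBIC) for i in(a,b)]))
w=cv2.imread('pics/w7.png')
for x in(-156,-169,-175,-181):
  c=R.from_rotvec([0,0,-np.radians(15.5)])
  print(x,[np.round((np.array(proj(h,c.apply([x,y,73])+[676,-130.5,0]))-[195,155])*5.5) for y in(-98,98)])
E
```

```text
-156 [array([180.,  57.]), array([326., 267.])]
-169 [array([200.,  52.]), array([348., 260.])]
-175 [array([209.,  49.]), array([358., 256.])]
-181 [array([218.,  46.]), array([368., 253.])]
```

View pics/s8.png

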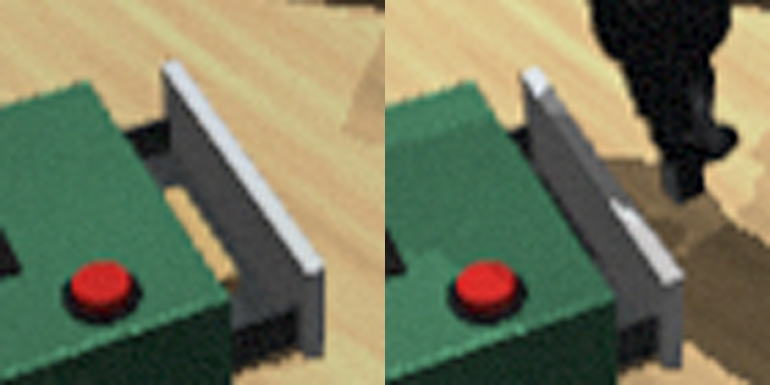

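The near top corner of the panel moved (320,265)→(299,273), i.e. ~13.5 mm deeper than the first catch, and it holds there; the 19 N was the stop. I'll withdraw and check that it stays.

```bash
python3 -m jog '[0,0.02,0,0,0, 0,0.02,0,-0.02,0, 0,0.03,0,-0.04,0, 0,0.03,0,-0.04,0, 0,0.03,0,-0.03,0, 0,0.02,0,0,0, 0,0,0,0,0, 0,0,0,0,0]'; python3 - <<'E'
from h import *
B=lambda g:cv2.cvtColor(g['pixels'],cv2.COLOR_RGB2BGR)
h=r.grab_frame('scene');w=r.grab_frame('wrist');s=r.state();print(s['tcp_pos'],s['ft_force'])
b=cv2.resize(B(h)[155:225,195:265],(385,385),interpolation=cv2.INTER_CUBIC)
cv2.imwrite('pics/s9.png',np.hstack([b,cv2.resize(B(w),(400,300))[:, :].__class__(0) if 0 else cv2.copyMakeBorder(cv2.resize(B(w),(413,310)),0,75,0,0,0)]))
E
```

```text
time_s: 28.95
tcp_pos: [359.9, -47.4, 177.9]
tcp_rot: [0.135, 0.989, 0.005, -0.054]
ft_force: [0.1, -0.2, -0.3]
width: -0.001
[359.86566405 -47.48560607 177.53092419] [ 0.50680515  0.22042298 -0.20460931]
```

View pics/s9.png

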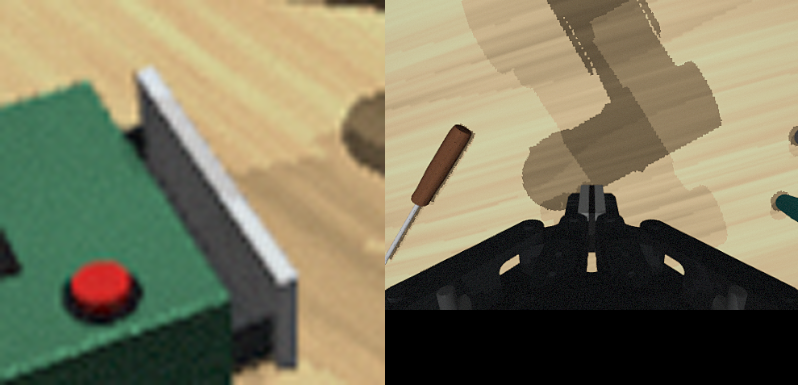

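```bash
python3 -c "
from h import *
print(r.finish_job())"
```

```text
the job is handed in; nothing more can be done
None
```

The brass collet is in the tray's pocket and the tray is home. I handed the job in at about 29 s.

- **Button and tray:** I pressed the button 6 mm down at about 5 N and let it come up. The tray popped out.
- **Collet:** I stood the collet in the pocket and let go. The scene camera then showed it upright there, with the turquoise collets and the steel one where they were.
- **Push home:** I pushed the tray in with the shut fingers until about 19 N, under the 25 N limit, and took that as the rigid stop. I read the force only at the end of each call, so I did not feel the click itself.
- **Last checks:** Two pictures taken about a second apart, after withdrawing, show the panel about 13–15 mm deeper than the first catch, holding by itself. The button is up and the arm is clear of everything.

**Weak points:**
- The last push tilted the tool by about 6°, so the panel was pressed nearer its top edge than its centre.
- The 13–15 mm depth comes from the camera only. It agrees with my rough estimate from the fingers, about 16 mm at the stop.
- With the tray home the collet is hidden inside the case, so I could not see it again there.

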